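# Reassemble the oil strainer and hold its cover shut

### The job

Reassemble the oil strainer on the transformer: first stand the large strainer cup in the bowl of the housing base and let go of it, then put the small cup all the way down inside the large one and let go. Then fit the cover over them onto the base's two dowels and press it down against the sprung gasket until its flange is fully home, flush on the base's flange, and finish while still gripping it by its bar and pressing it home: do not let go at the end. Leave the wrench, the bottle and the blue cap where they are.

Things in the scene. Friction and masses are not known exactly. Their poses are not given: they have to be found in the camera images.
- base: Strainer's fixed housing base, grey: bowl under a flange 100 mm (its x) by 150 mm (its y), top face 46 mm above the work surface. Two dowels stand on it, at y = +56 and -56 mm. A black sprung gasket ring (radius 41 to 47 mm) rises 6 mm above the flange round the bowl. Origin: centre of underside, on the work surface; z up. Yaw within 0.5 rad. Keep fingers on its x sides, off the dowels.
- bowl (a point): Centre of the bowl's mouth at the level of the base's flange top (46 mm above the work surface); axes as the base's. The bowl is open upward, 66 mm across inside, its flat floor 40 mm below this point.
- dowel_a (a point): Top of the steel dowel at the base's y = +56 mm. Diameter 10 mm, it rises 22 mm above the flange; its top 8 mm tapers to 5 mm across.
- dowel_b (a point): Top of the like dowel at the base's y = -56 mm.
- gasket (a joint): How far the sprung gasket ring is pressed down, in m: 0 free, about 0.006 when the cover's flange is flush on the base's flange. The ring pushes up with 7 N at the start, rising to 13 N at 6 mm, so the cover's own weight (3.5 to 5.5 N) does not close it.
- large_mid (a point): Large strainer cup, steel, open top, no handle, 82 mm high, about 110 g. Outer diameter 48 mm at the floor, widening to 60 mm at 36 mm height, then straight to the rim; wall 3, floor 4 mm. Point: on its axis half-way up (41 mm above its underside), z up. Seated, its rim is 42 mm above the base's flange. The two cups start upright in either of two places on the robot's left.
- small_mid (a point): Small strainer cup, steel, 74 mm high, outer diameter 32 mm at the floor, 44 mm from 36 mm height up, about 100 g. A central stem ends in a round grip, 16 mm diameter, from 76 to 106 mm above the underside. Point: on its axis 53 mm above its underside, z up. Nested, its underside is 4 mm above the large cup's and the grip's top 28 mm above the large rim.
- cover_mid (a point): Cover, aluminium, about 450 g: flange 100 (x) by 144 mm (y), 12 thick, with 12 mm holes at y = +56 and -56 mm; hollow dome, inner radius 40, inside height 76, top at 80 mm. Fits either way round. Point: on its axis 57 mm above its underside, z up; 103 mm above the work surface when seated. Starts flange down on the robot's right, yaw within 0.7 rad.
- cover_bar (a point): Centre of the dark steel bar grip on top of the cover's dome, 97 mm above the cover's underside: 16 mm across the cover's x, 44 mm long along its y, 34 mm high (80 to 114 mm above the underside). Grip it across its x. Axes as the cover's.
- wrench: A steel wrench 160 mm long lying on the work surface beyond the base; leave alone. Origin at its underside's centre.
- bottle: A closed glass sample bottle, 68 mm diameter, 160 mm high, standing on the far right; leave alone. Origin at the centre of its underside.
- cap: A blue plastic bottle cap, 40 mm diameter, 18 mm high, lying between the robot and the base; leave alone. Origin at the centre of its underside.
Not all that is in view belongs to the job. What is shaped like the part that bears large_mid but purple, turquoise or yellow is not meant.

How it is judged (in metres and radians):
On the way, in this order (a step that is already met when the one before it is completed fails the run):
1. the large cup stands in the bowl, released (horizontal distance between large_mid and bowl below 0.007 m and z of large_mid in the frame of base below 0.051 m and angle between large_mid's own z axis and vertical below 0.06 rad and contact force between the fingers and large below 0.1 N), for 0.2 s.
2. the small cup is nested in the large one in the bowl, released (horizontal distance between large_mid and bowl below 0.007 m and z of large_mid in the frame of base below 0.051 m and angle between large_mid's own z axis and vertical below 0.06 rad and horizontal distance between small_mid and large_mid below 0.008 m and z of small_mid in the frame of large_mid below 0.02 m and angle between small_mid's own z axis and vertical below 0.08 rad and contact force between the fingers and small below 0.1 N), for 0.2 s.
3. the cover is on the dowels and pressed fully home (horizontal distance between cover_mid and bowl below 0.003 m and z of cover_mid in the frame of base below 0.1045 m and value of joint gasket above 0.0045 m), for 0.2 s.
At the end, for the whole second after the job is handed in: Large cup on the bowl's floor and small cup on the large one's floor (within 4 mm); cover on both dowels, within 3 mm of centre, 0.06 rad in yaw, 0.03 rad in tilt, flange within 1.5 mm of flush; fingers still hold the cover and keep it pressed (8 N or more on the base) (all of step 3 and horizontal distance between large_mid and bowl below 0.007 m and z of large_mid in the frame of base below 0.051 m and angle between large_mid's own z axis and vertical below 0.06 rad and horizontal distance between small_mid and large_mid below 0.008 m and z of small_mid in the frame of large_mid below 0.02 m and angle between small_mid's own z axis and vertical below 0.08 rad and angle between the y axis of cover_mid and the y axis of base, either way round below 0.06 rad and angle between cover_mid's own z axis and vertical below 0.03 rad and contact force between cover and base above 8 N and contact force between the fingers and cover above 3 N); the arm keeps its last pose, push and grip.
It fails at once if the wrench is disturbed (moved more than 3 cm) (distance of wrench from where it was at the start of the episode above 0.03 m).
It fails at once if the bottle is disturbed (moved more than 3 cm) (distance of bottle from where it was at the start of the episode above 0.03 m).
It fails at once if the cap is disturbed (moved more than 3 cm) (distance of cap from where it was at the start of the episode above 0.03 m).
It also fails if it takes over 64 s, if anything falls off the work surface, if the arm or the gripper's body presses on something with over 40 N, if the wrist force passes 120 N, or if a joint passes its speed limit or range.

### The arm

A 6-joint arm with a two-finger parallel gripper is mounted at the origin on the work surface. World frame = base frame: x ahead of the robot, y to its left, z up, the work surface at z = 0. Lengths are in mm, angles in rad, forces in N, time in s.
With the tool pointing down it reaches from about 300 to 875 mm from the base axis. Payload 6.4 kg.
Tool frame: the origin (TCP) lies midway between the tips of the shut fingers; the grasp point (between the pads) lies 19 mm behind it; z points along the fingers, y is the line along which they close (so a half turn about z gives the same grasp; the last joint's range is limited). The gripper opens to 85 mm and grips with 20 to 120 N. Pads are 22 mm wide; open, the fingers measure 114 mm over their backs; the gripper's body (76 mm by 85 mm) begins 54 mm behind the grasp point. The pads swing forward as they close: fully open they stand 13 mm farther back than shut.
Start: joints at [-1.379, 0.181, 1.607, -0, 1.354, -0.206], TCP at [222.767, -530.109, 203.988] pointing down, gripper open.
Joint ranges: [-2.99, 2.99], [-0.89, 2.07], [0.3, 2.58], [-1.14, 4.28], [0, 2.63], [-3.12, 3.12]. Speed limits (rad/s): [2.57, 2.57, 3.01, 3.14, 3.14, 3.14].

### API

Orientations are given as a rotation vector (axis times angle).
In Python, from plant import ctrl gives the robot as it stands.
- The arm moves only by the shell command python3 -m handwheel 'ROWS' [OPENING]. ROWS is JSON, a list of rows, each a list of 6 numbers: the shift along the tool's x, y, z in mm, then the turn, a rotation vector about the tool's x, y, z in rad. In form: [[tx, ty, tz, wx, wy, wz], ...]. A call has 1 to 20 rows; each row shifts and turns the commanded pose from where the row before left it, along the tool's axes as they then stand; what a row does not reach is not made up. A row lasts 1/10 s, in which the tool goes at most 50 mm and 8.59 degrees, less where a joint would pass 70% of its speed; a pose out of reach is approached as far as the arm can. A call with a gripper value outside its range is refused whole. OPENING is the opening, from -1 (shut) to 1 (fully open), so that 0 is half open, set as the call begins (- or left out, the last holds). The fingers move at their own pace and stop on an object; the grip force is fixed at half the most. Time passes only in rows, so rows that do not move let the fingers close. It gives the time, the measured TCP pose, the force, the opening and the grip force at its end, in the units of the state.
- ctrl.get_obs(): the state, without advancing time (a new reading comes with each control period).
- ctrl.get_image(name): name is "side" or "top"; returns a dict with "image" (480x640x3 uint8, red, green, blue), "fov_y" (degrees; the focal length in pixels is half the picture's height over the tangent of half this angle, whatever the lens; pixels are square), "cx", "cy" (the principal point, pixels), "rvec" (rotation vector, rad) and "tvec" (3), from world to camera coordinates, as OpenCV has them. Camera axes: x right, y down, z forward; pixel columns grow to the right and rows downward; lengths in mm; the calibration is good to about 2 mm. A picture is of the moment at which its call begins. There is no depth.
- ctrl.close_job(): hands the job in; it is judged then, once.
Trained networks look in a picture, given as the dict that the camera call returned (one of the last four; its "shot" number tells which), for a name from the list of things; names that differ only in an ending like _2 or _b are one class to them, and where a whole thing is asked for, a point or a joint stands for the part that bears it (a point fixed in the world has none). Each returns a list of dicts, best first, with "confidence" (0 to 1); they miss things now and then, are a little off and sometimes report something else, mostly with a low value. They report only what shows in the picture. A call takes as long as a camera call. They do not tell look-alikes from the thing itself.
- ctrl.spot_in(name, picture): "extent" ([left, top, right, bottom] in pixels, round what is visible of it).
- ctrl.silhouettes(name, picture): "pixels" (480x640 bool, what is visible of it) and "extent" ([left, top, right, bottom] in pixels, round what is visible of it).
The state is a dict: "time_s": time; "joint_positions": joint angles; "joint_velocities": joint speeds; "tau": joint torques, N m; "eef_pos": TCP position; "ee_rot": TCP orientation; "force": force on the tool from outside, world axes, zero at the start; "moment": the same for the moment, N m; "finger_gap": finger opening in mm; "grip_force": force on a finger pad.
Only numpy, scipy, OpenCV 4.12 (cv2) and the standard library are available. Lean on these libraries where they do the work, as an engineer would, in place of code of your own. Each camera call takes 0.05 s, during which the arm holds its last target. There are 200 camera calls.

## Working session

There is one attempt and no reset: what is moved stays moved. The work goes in short steps, Python scripts to look and compute and a shell command to move; the robot and the scene stay as the last step left them, time stands still between calls to the robot, and variables do not carry over. Pictures are saved under pics/ and viewed, at most 10 in all, crops included, and the job is handed in when it is done.

```bash
mkdir -p pics; ls; cat > h.py <<'E'
import numpy as np, cv2, pickle
from plant import ctrl
def cam(p):
    R=cv2.Rodrigues(np.array(p["rvec"],float))[0]; t=np.array(p["tvec"],float)
    f=240/np.tan(np.radians(p["fov_y"])/2)
    return R,t,f,p["cx"],p["cy"]
def ray(p,u,v,z):
    R,t,f,cx,cy=cam(p); C=-R.T@t; d=R.T@np.array([(u-cx)/f,(v-cy)/f,1.])
    return C+d*(z-C[2])/d[2]
def proj(p,X):
    R,t,f,cx,cy=cam(p); c=np.atleast_2d(X)@R.T+t
    return c[:,:2]/c[:,2:]*f+[cx,cy]
def save(p,n): cv2.imwrite(f"pics/{n}.png",cv2.cvtColor(p["image"],cv2.COLOR_RGB2BGR)); pickle.dump(p,open(f"pics/{n}.pkl","wb"))
E
python3 - <<'E'
from h import *
o=ctrl.get_obs(); print({k:np.round(v,3) for k,v in o.items()})
for n in("side","top"):
    p=ctrl.get_image(n); save(p,n+"0"); R,t,f,cx,cy=cam(p); print(n,"C",(-R.T@t).round(),"f",round(f),"axis",R[2].round(2),cx,cy,[k for k in p])
    for k in("base","large_mid","small_mid","cover_mid","wrench","bottle","cap"):
        print(k,[(np.round(d["extent"]).astype(int).tolist(),round(d["confidence"],2)) for d in ctrl.silhouettes(k,p)][:4])
E
```

```text
pics
{'time_s': np.float64(0.0), 'joint_positions': array([-1.379,  0.182,  1.608, -0.   ,  1.354, -0.206]), 'joint_velocities': array([-0.   ,  0.   , -0.   , -0.001, -0.   ,  0.001]), 'tau': array([-0.0000e+00, -4.4488e+01, -3.5134e+01, -0.0000e+00,  9.0000e-03,
        0.0000e+00]), 'eef_pos': array([ 222.614, -529.489,  203.08 ]), 'ee_rot': array([-3.078, -0.62 ,  0.   ]), 'force': array([ 0.545, -0.469,  1.003]), 'moment': array([-0.029, -0.01 ,  0.003]), 'grip_force': np.float64(0.0), 'finger_gap': np.float64(85.238)}
side C [288. 589. 579.] f 450 axis [ 0.39 -0.7  -0.6 ] 323.94533028913173 242.2418515749247 ['image', 'fov_y', 'cx', 'cy', 'rvec', 'tvec', 'shot']
base [([330, 227, 384, 289], 0.68)]
large_mid [([174, 291, 220, 351], 0.96), ([106, 337, 160, 405], 0.95), ([154, 383, 208, 456], 0.81), ([243, 280, 284, 339], 0.72)]
small_mid [([279, 390, 315, 455], 0.98)]
cover_mid [([391, 159, 443, 229], 0.61)]
wrench [([242, 223, 310, 254], 0.65)]
bottle [([325, 135, 355, 204], 0.6)]
cap [([441, 274, 459, 295], 0.59)]
top C [478.  32. 961.] f 486 axis [ 0.1  -0.02 -0.99] 327.89410118667007 238.68902098931522 ['image', 'fov_y', 'cx', 'cy', 'rvec', 'tvec', 'shot']
base [([315, 202, 411, 284], 0.66)]
large_mid [([223, 188, 259, 224], 0.95), ([122, 142, 163, 182], 0.88), ([160, 199, 204, 236], 0.87), ([186, 146, 226, 187], 0.83)]
small_mid [([147, 280, 180, 305], 0.59)]
cover_mid [([462, 230, 546, 290], 0.64)]
wrench [([343, 112, 366, 191], 0.73), ([315, 202, 410, 282], 0.52)]
bottle [([448, 130, 502, 182], 0.96), ([146, 280, 180, 307], 0.19)]
cap [([367, 326, 386, 346], 0.68)]
```

View pics/side0.png

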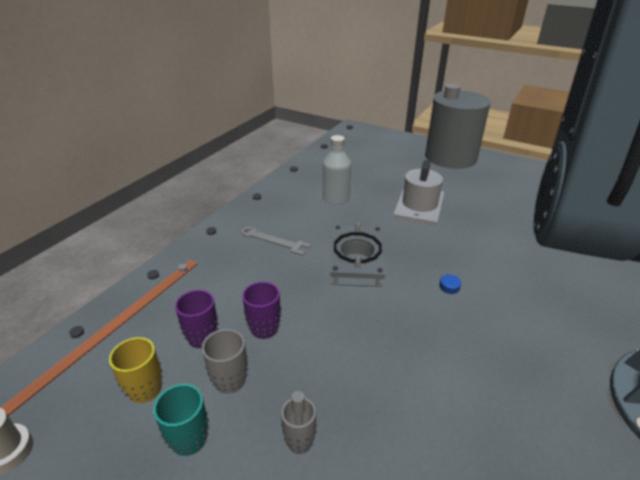

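View pics/top0.png

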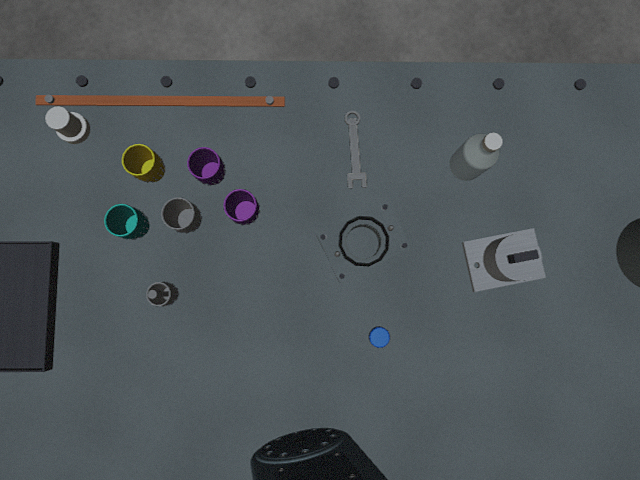

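The side view shows the grey large cup at (225,361) among coloured look-alikes, the small cup at (298,420), the base at (357,255) and the cover at (420,195). In the top view these are at (180,214), (159,294), (364,242) and (505,260).

```bash
cat >> h.py <<'E'
from scipy.optimize import least_squares
def load(n): return pickle.load(open(f"pics/{n}.pkl","rb"))
def rev(prof,xy):
    a=np.linspace(0,2*np.pi,60,endpoint=False)
    return np.vstack([np.c_[xy[0]+r*np.cos(a),xy[1]+r*np.sin(a),0*a+z] for r,z in prof])
LARGE=[(24,0),(30,36),(30,82)]; SMALL=[(16,0),(22,36),(22,74),(8,76),(8,106)]
def fitrev(prof,obs,x0):
    def r(x): 
        o=[]
        for p,e in obs:
            q=proj(p,rev(prof,x)); o+=list(np.r_[q.min(0),q.max(0)]-e)
        return o
    s=least_squares(r,x0,loss="soft_l1"); return s.x,np.round(s.fun,1)
E
python3 - <<'E'
from h import *
P={}
for n in("side","top"):
    p=ctrl.get_image(n); save(p,n+"1"); P[n]=p
    for k in("large_mid","small_mid"):
        for d in ctrl.silhouettes(k,p):
            m=d["pixels"]; c=p["image"][m].astype(float).mean(0); sat=np.ptp(c)
            if sat<25 and d["confidence"]>.3: print(n,k,np.round(d["extent"],1),c.round(),d["confidence"]); P.setdefault((k,n),(p,d["extent"]))
for k,pr in(("large_mid",LARGE),("small_mid",SMALL)):
    o=[P[k,n] for n in("side","top") if (k,n) in P]
    if o: print(k,*fitrev(pr,o,[500,350]))
c=lambda p,x,y,w,h,s:cv2.resize(cv2.cvtColor(p["image"],cv2.COLOR_RGB2BGR)[y:y+h,x:x+w],None,fx=s,fy=s,interpolation=cv2.INTER_CUBIC)
m=np.vstack([np.hstack([c(P["top"],310,195,100,75+15,4),c(P["side"],310,215,100,90,4)])]);
m2=np.hstack([c(P["top"],455,220,100,60,4)*0+c(P["top"],455,225,100,60,4),c(P["side"],380,160,100,60,4)])
cv2.imwrite("pics/m.png",np.vstack([m,m2]))
E
```

```text
side large_mid [332.1 225.1 383.6 286.1] [85. 90. 91.] 0.64
side large_mid [200.7 328.8 247.2 396.8] [89. 87. 85.] 0.62
top large_mid [160.  198.3 204.4 234.6] [64. 66. 66.] 0.85
top small_mid [147.1 280.5 178.9 305.7] [61. 62. 62.] 0.74
top small_mid [317.8 201.5 410.2 284.1] [74. 81. 84.] 0.46
large_mid [611.5549824   20.61051766] [-29.4  11.3 -48.    2.1 147.1   1.4 135.6   0.4]
small_mid [471.825111   317.07195227] [-0.5  0.3  0.6 -0.3]
```

View pics/m.png

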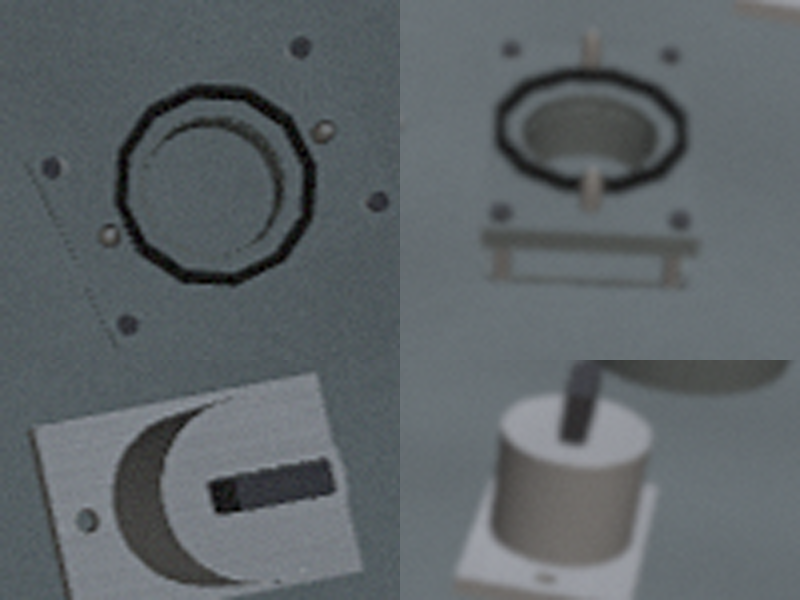

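The crop shows the base's four bolts, two dowel tops, and gasket ring in both views. It also shows the cover's flange corners, a hole and the bar. I'll fit the poses to these points.

```bash
cat > fit.py <<'E'
from h import *
T,S=load("top1"),load("side1")
def px(u,v,ox,oy): return np.array([(u+.5)/4-.5+ox,(v+.5)/4-.5+oy])
def W(x,L): c,s=np.cos(x[2]),np.sin(x[2]); L=np.atleast_2d(np.array(L,float)); return np.c_[x[0]+c*L[:,0]-s*L[:,1],x[1]+s*L[:,0]+c*L[:,1],L[:,2]]
t=lambda u,v:px(u,v,310,195); s=lambda u,v:px(u,v,310,215)
def rb(x):
    a,b=x[3:5]; B=[[a,b,46],[a,-b,46],[-a,b,46],[-a,-b,46]]; D=[[0,56,67],[0,-56,67]]
    G=[[0,0,51]]
    # a=+x
    qt=proj(T,W(x,B+D+G)); qs=proj(S,W(x,B+D))
    mt=[t(51,167),t(300,47),t(127,324),t(378,202),t(109,236),t(325,130),t(216,185)]
    ms=[s(101,212),s(111,49),s(280,220),s(270,55),s(190,172),s(192,32)]
    return np.r_[(qt-mt).ravel(),(qs-ms).ravel()*1.0]
r=least_squares(rb,[560,0,.45,40,60],loss="soft_l1"); base=r.x; print("base",base.round(3)); print(rb(base).reshape(-1,2).round(1).tolist())
c=lambda u,v:px(u,v-360,455,225); d=lambda u,v:px(u-400,v-360,380,160)
def rc(x):
    F=[[50,72,12],[50,-72,12],[-50,-72,12],[0,56,12],[8,22,114],[8,-22,114],[-8,-22,114],[-8,22,114]]
    mt=[c(32,430),c(316,375),c(362,572),c(87,520),c(240,482),c(330,458),c(335,490),c(242,512)]
    Fs=[[0,56,12]]; ms=[d(545,578)]
    return np.r_[(proj(T,W(x,F))-mt).ravel(),(proj(S,W(x,Fs))-ms).ravel()]
r=least_squares(rc,[540,-280,.2],loss="soft_l1"); print("cover",r.x.round(3)); print(rc(r.x).reshape(-1,2).round(1).tolist())
for k,e in(("L",[(S,[203,331,247.2,391]),(T,[161,197.5,196,231.5])]),):
    print(k,*fitrev(LARGE,e,[560,270]))
E
python3 fit.py; python3 - <<'E'
from h import *
P={}
for n in("side","top"):
    p=ctrl.get_image(n); P[n]=p
    for k in("large_mid","small_mid"):
        for d in ctrl.silhouettes(k,p):
            c=p["image"][d["pixels"]].astype(float).mean(0); e=d["extent"]
            if np.ptp(c)<25 and e[0]<(310 if n=="side" else 250): print(n,k,np.round(e,1)); P.setdefault((k,n),(p,e))
for k,pr in(("large_mid",LARGE),("small_mid",SMALL)):
    for ns in(("side",),("top",),("side","top")):
        if all((k,n) in P for n in ns): print(k,ns,*fitrev(pr,[P[k,n] for n in ns],[520,300]))
E
```

```text
base [ 5.69116e+02 -5.47430e+01  4.51000e-01  4.11510e+01  6.61000e+01]
[[-0.1, 0.2], [-0.1, 0.3], [-0.0, 0.2], [-0.2, 0.2], [0.1, -0.6], [0.2, -0.3], [-0.3, -0.2], [-0.2, 0.2], [-0.1, 0.0], [-0.1, 0.2], [-0.1, 0.2], [0.6, -1.1], [0.1, -0.5]]
cover [ 5.35838e+02 -3.35556e+02  1.92000e-01]
[[0.3, -0.4], [-0.3, -0.4], [0.0, -0.0], [0.1, 0.4], [-1.7, -1.1], [-0.1, 0.1], [0.8, 1.0], [-0.1, 0.3], [0.2, -1.0]]
L [615.73733784 286.54848295] [-1.5 -3.2  0.5  2.3 -0.5 -0.4  5.2  1.2]
side large_mid [200.5 325.8 246.1 394.6]
side large_mid [278.3 391.2 316.7 456.1]
side small_mid [276.4 390.4 319.1 456.2]
top large_mid [162.  198.6 205.7 235.1]
top small_mid [145.9 280.3 182.4 307. ]
large_mid ('side',) [617.45959516 287.39975036] [-0.3  2.   0.3 -1.4]
large_mid ('top',) [612.04648006 281.28826508] [ 1.4  0.5 -1.9 -0.5]
large_mid ('side', 'top') [615.73564417 285.42681086] [ 1.6  1.5  2.1 -1.9 -0.9 -1.5 -3.9 -2.4]
small_mid ('side',) [471.32552059 322.19756629] [ 2.6  0.8 -4.6 -0.6]
small_mid ('top',) [470.80204584 315.56139826] [ 1.5  1.1 -2.2 -1. ]
small_mid ('side', 'top') [469.47709722 319.39284898] [ 5.1 -0.3 -2.3 -1.8 -0.7  1.8 -4.2 -0.3]
```

```bash
python3 - <<'E'
from fit import *
out=[]
for p,Ls in((T,[(150,185),(140,272)]),(S,[(190,320),(268,385)])):
    row=[]
    for o,prof,xy in((Ls[0],LARGE,(615,285.5)),(Ls[1],SMALL,(470.5,318))):
        im=cv2.cvtColor(p["image"],cv2.COLOR_RGB2BGR)[o[1]:o[1]+75,o[0]:o[0]+66]; im=cv2.convertScaleAbs(cv2.resize(im,None,fx=6,fy=4*1,interpolation=cv2.INTER_CUBIC),alpha=1.6)
        for r,z in prof[::2] if prof is LARGE else [prof[0],prof[2],prof[4]]:
            q=(proj(p,rev([(r,z)],xy))-o+.5)*[6,4]-.5
            cv2.polylines(im,[np.int32(q)],True,(0,255,0),1)
        row.append(im)
    out.append(np.hstack(row))
cv2.imwrite("pics/ov.png",np.vstack(out))
E
```

```text
base [ 5.69116e+02 -5.47430e+01  4.51000e-01  4.11510e+01  6.61000e+01]
[[-0.1, 0.2], [-0.1, 0.3], [-0.0, 0.2], [-0.2, 0.2], [0.1, -0.6], [0.2, -0.3], [-0.3, -0.2], [-0.2, 0.2], [-0.1, 0.0], [-0.1, 0.2], [-0.1, 0.2], [0.6, -1.1], [0.1, -0.5]]
cover [ 5.35838e+02 -3.35556e+02  1.92000e-01]
[[0.3, -0.4], [-0.3, -0.4], [0.0, -0.0], [0.1, 0.4], [-1.7, -1.1], [-0.1, 0.1], [0.8, 1.0], [-0.1, 0.3], [0.2, -1.0]]
L [615.73733784 286.54848295] [-1.5 -3.2  0.5  2.3 -0.5 -0.4  5.2  1.2]
```

View pics/ov.png

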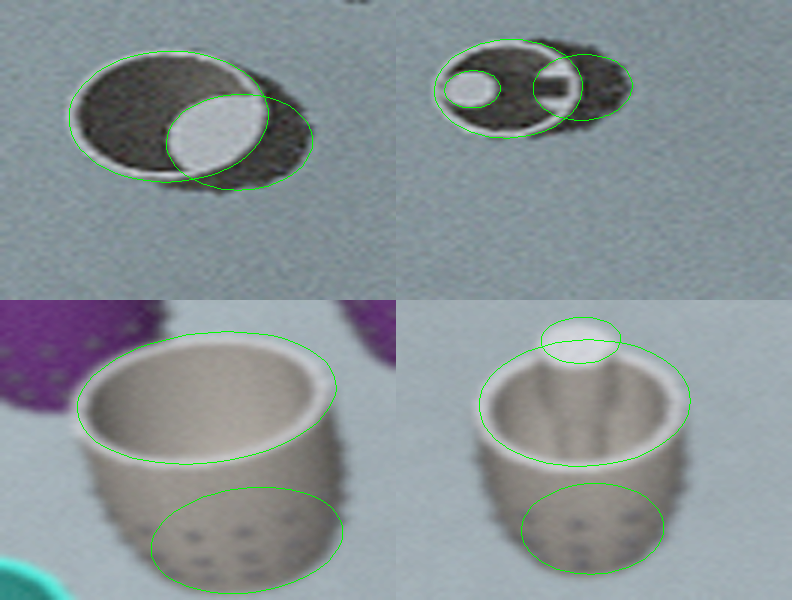

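The overlay matches within about 1 mm: large cup at (615, 285.5), small cup at (470.5, 318). I'll turn the tool so its y axis lies along the base's x.

```bash
cat > go.py <<'E'
import sys
from h import *
x,y,z,th=map(float,sys.argv[1:5])
o=ctrl.get_obs(); R=cv2.Rodrigues(np.array(o["ee_rot"],float))[0]
c,s=np.cos(th),np.sin(th); Rt=np.array([[-s,c,0],[c,s,0],[0,0,-1]])
d=np.array([x,y,z])-o["eef_pos"]
print("t",round(o["time_s"],2),"pos",o["eef_pos"].round(1),"yaw",round(np.arctan2(R[1,1],R[0,1]),3),"q",o["joint_positions"].round(2),"F",o["force"].round(1),"gap",o["finger_gap"].round(1))
print("turn(tool)",cv2.Rodrigues(R.T@Rt)[0].ravel().round(4),"shift now",(R.T@d).round(1),"shift after turn",(Rt.T@d).round(1))
E
python3 -m handwheel '[[0,0,0,0,0,-0.148],[0,0,0,0,0,-0.148],[0,0,0,0,0,-0.148],[0,0,0,0,0,-0.148],[0,0,0,0,0,-0.148],[0,0,0,0,0,-0.148],[0,0,0,0,0,-0.148],[0,0,0,0,0,-0.148],[0,0,0,0,0,-0.148],[0,0,0,0,0,-0.148],[0,0,0,0,0,-0.144],[0,0,0,0,0,0]]' 1; python3 go.py 615 285.5 200 0.451
```

```text
time_s: 2.6
eef_pos: [222.8, -530.1, 204.0]
ee_rot: [-1.667, -2.663, -0.0]
force: [1.1, -0.1, 0.5]
finger_gap: 85.4
grip_force: 0.0Traceback (most recent call last):
  File "go.py", line 7, in <module>
    print("t",round(o["time_s"],2),"pos",o["eef_pos"].round(1),"yaw",round(np.arctan2(R[1,1],R[0,1]),3),"q",o["joint_positions"].round(2),"F",o["force"].round(1),"gap",o["finger_gap"].round(1))
                                                                                                                                                                        ^^^^^^^^^^^^^^^^^^^^^
AttributeError: 'float' object has no attribute 'round'
```

```bash
sed -i 's/"F",.*$/"F",np.round(o["force"],1),"gap",round(float(o["finger_gap"]),1))/' go.py; python3 go.py 615 285.5 200 0.451
```

```text
t 2.6 pos [ 222.8 -530.1  204. ] yaw 0.452 q [-1.38  0.18  1.61  0.    1.35 -1.83] F [ 1.1 -0.1  0.5] gap 85.4
turn(tool) [ 0.     -0.      0.0013] shift now [562.2 709.2   4. ] shift after turn [563.1 708.5   4. ]
```

```bash
python3 -m handwheel '[[28,35.4,0,0,0,0],[28,35.4,0,0,0,0],[28,35.4,0,0,0,0],[28,35.4,0,0,0,0],[28,35.4,0,0,0,0],[28,35.4,0,0,0,0],[28,35.4,0,0,0,0],[28,35.4,0,0,0,0],[28,35.4,0,0,0,0],[28,35.4,0,0,0,0],[28,35.4,0,0,0,0],[28,35.4,0,0,0,0],[28,35.4,0,0,0,0],[28,35.4,0,0,0,0],[28,35.4,0,0,0,0],[28,35.4,0,0,0,0],[28,35.4,0,0,0,0],[28,35.4,0,0,0,0],[28,35.4,0,0,0,0],[28,35.4,0,0,0,0]]'; python3 go.py 615 285.5 47 0.451
```

```text
time_s: 4.6
eef_pos: [616.5, 284.4, 203.9]
ee_rot: [1.674, 2.658, -0.0]
force: [1.7, -0.5, 0.2]
finger_gap: 85.5
grip_force: 0.0
t 4.6 pos [616.5 284.4 203.9] yaw 0.447 q [ 0.26  0.41  1.32 -0.    1.41 -0.19] F [ 1.7 -0.5  0.2] gap 85.5
turn(tool) [ 0.0001  0.0001 -0.0044] shift now [  1.7  -0.8 156.9] shift after turn [  1.7  -0.8 156.9]
```

```bash
python3 -m handwheel '[[1.7,-0.8,30,0,0,-0.004],[0,0,40,0,0,0],[0,0,40,0,0,0],[0,0,30,0,0,0],[0,0,16,0,0,0],[0,0,0,0,0,0],[0,0,0,0,0,0]]'; python3 go.py 615 285.5 47 0.451; python3 -m handwheel '[[0,0,0,0,0,0],[0,0,0,0,0,0],[0,0,0,0,0,0],[0,0,0,0,0,0],[0,0,0,0,0,0],[0,0,0,0,0,0],[0,0,0,0,0,0]]' -1;python3 go.py 615 285.5 47 0.451
```

```text
time_s: 5.3
eef_pos: [615.4, 283.9, 49.3]
ee_rot: [1.664, 2.663, 0.002]
force: [0.0, 0.1, 0.9]
finger_gap: 85.5
grip_force: 0.0
t 5.3 pos [615.4 283.9  49.3] yaw 0.454 q [ 0.26  0.56  1.43  0.    1.15 -0.2 ] F [0.  0.1 0.9] gap 85.5
turn(tool) [0.0016 0.0003 0.0027] shift now [1.6 0.4 2.3] shift after turn [1.6 0.4 2.3]
time_s: 6.0
eef_pos: [624.0, 285.2, 65.0]
ee_rot: [1.654, 2.651, 0.023]
force: [-12.4, -7.6, 60.0]
finger_gap: -0.0
grip_force: 30.4
t 6.0 pos [624.  285.2  65. ] yaw 0.455 q [ 0.26  0.54  1.42 -0.    1.15 -0.2 ] F [-12.4  -7.6  60. ] gap -0.0
turn(tool) [0.0211 0.0061 0.0042] shift now [ 4.3 -8.3 17.8] shift after turn [ 4.2 -8.  18. ]
```

```bash
python3 - <<'E'
from h import *
out=[]
for n,(x,y,w,h) in(("side",(100,250,200,200)),("top",(90,120,200,200))):
    p=ctrl.get_image(n); save(p,n+"2"); out.append(cv2.resize(cv2.cvtColor(p["image"],cv2.COLOR_RGB2BGR)[y:y+h,x:x+w],None,fx=2,fy=2,interpolation=cv2.INTER_CUBIC))
cv2.imwrite("pics/n2.png",cv2.convertScaleAbs(np.hstack(out),alpha=1.5))
E
```

```text
(no output)
```

View pics/n2.png

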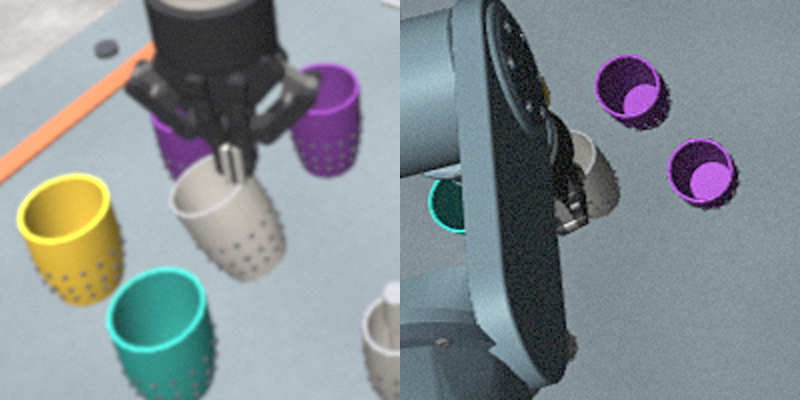

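The fingers shut at the rim and tilted the cup: the side crop shows it leaning left with the tips at (232,165). The grip was too shallow, so I'll lift slowly and look again.

```bash
python3 -m handwheel '[[0,0,-8,0,0,0],[0,0,-8,0,0,0],[0,0,-5,0,0,0],[0,0,-5,0,0,0],[0,0,-5,0,0,0],[0,0,-5,0,0,0],[0,0,-8,0,0,0],[0,0,-10,0,0,0],[0,0,-20,0,0,0],[0,0,-30,0,0,0],[0,0,-30,0,0,0]]';python3 go.py 615 285.5 200 0.451; python3 - <<'E'
from h import *
out=[]
for n,(x,y,w,h) in(("side",(100,250,200,200)),("top",(90,120,200,200))):
    p=ctrl.get_image(n); save(p,n+"3"); out.append(cv2.resize(cv2.cvtColor(p["image"],cv2.COLOR_RGB2BGR)[y:y+h,x:x+w],None,fx=2,fy=2,interpolation=cv2.INTER_CUBIC))
cv2.imwrite("pics/n3.png",cv2.convertScaleAbs(np.hstack(out),alpha=1.5))
E
```

```text
time_s: 7.2
eef_pos: [614.1, 283.6, 183.2]
ee_rot: [-1.663, -2.665, 0.001]
force: [1.2, -0.6, -0.8]
finger_gap: -0.1
grip_force: 0.0
t 7.2 pos [614.1 283.6 183.2] yaw 0.455 q [ 0.26  0.42  1.35  0.    1.38 -0.2 ] F [ 1.2 -0.6 -0.8] gap -0.1
turn(tool) [-0.0007 -0.0002  0.004 ] shift now [  1.3   1.6 -16.8] shift after turn [  1.3   1.6 -16.8]
```

View pics/n3.png

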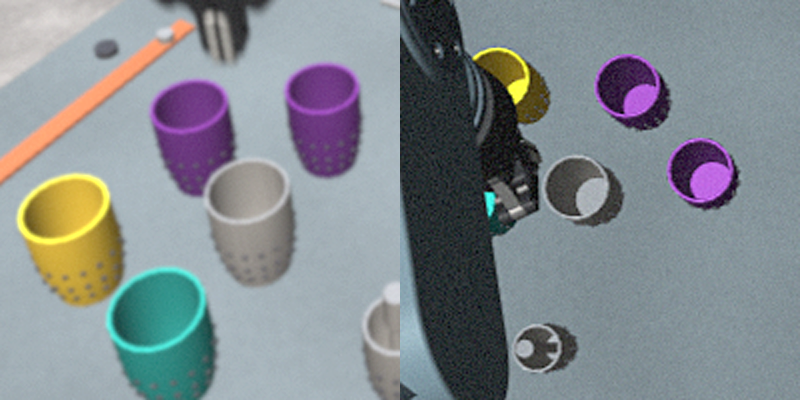

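The cup is upright again, with its rim near crop (578,190) in the top view. I'll check the TCP against the fingertips' pixels (side (210,279)) and refit the cup.

```bash
python3 - <<'E'
from h import *
o=ctrl.get_obs(); S,T=load("side3"),load("top3")
print("tcp px side",proj(S,o["eef_pos"]).round(1),"top",proj(T,o["eef_pos"]).round(1))
# rim ellipse by hand: side crop rim extents / top crop rim extents ->
def r(x):
    qs=proj(S,rev([(30,82)],x)); qt=proj(T,rev([(30,82)],x))
    ms=np.array([203,158,292,230])/2+[100,250,100,250]; mt=np.array([145,155,209,223])/2+[90,120,90,120]
    return np.r_[np.r_[qs.min(0),qs.max(0)]-ms, np.r_[qt.min(0),qt.max(0)]-mt]
s=least_squares(r,[615,285]); print(s.x.round(1),s.fun.round(1))
E
```

```text
tcp px side [[212.7 286.5]] top [[159.2 201.8]]
[613.2 287.3] [ 1.1 -0.2 -0.2 -2.9 -2.5  1.  -1.2 -0.3]
```

```bash
python3 -m handwheel '[[1.9,1.6,0,0,0,0.004],[0,0,0,0,0,0],[0,0,0,0,0,0],[0,0,0,0,0,0],[0,0,0,0,0,0],[0,0,0,0,0,0],[0,0,30,0,0,0],[0,0,40,0,0,0],[0,0,40,0,0,0],[0,0,30,0,0,0],[0,0,13,0,0,0],[0,0,0,0,0,0],[0,0,0,0,0,0]]' 1;python3 go.py 614.3 286 30 0.451; python3 -m handwheel '[[0,0,0,0,0,0],[0,0,0,0,0,0],[0,0,0,0,0,0],[0,0,0,0,0,0]]' 0.3;python3 go.py 614.3 286 30 0.451;
```

```text
time_s: 8.6
eef_pos: [616.2, 286.4, 30.5]
ee_rot: [1.668, 2.661, 0.002]
force: [-0.2, 0.1, 0.5]
finger_gap: 85.3
grip_force: 0.0
t 8.6 pos [616.2 286.4  30.5] yaw 0.451 q [ 0.26  0.59  1.43  0.    1.12 -0.19] F [-0.2  0.1  0.5] gap 85.3
turn(tool) [ 0.0021  0.0004 -0.    ] shift now [ 0.5 -1.9  0.5] shift after turn [ 0.5 -1.9  0.5]
time_s: 9.0
eef_pos: [617.1, 286.6, 31.8]
ee_rot: [1.667, 2.659, 0.006]
force: [0.9, 0.2, 5.4]
finger_gap: 57.1
grip_force: 64.6
t 9.0 pos [617.1 286.6  31.8] yaw 0.451 q [ 0.26  0.59  1.43 -0.    1.12 -0.19] F [0.9 0.2 5.4] gap 57.1
turn(tool) [0.0048 0.0009 0.    ] shift now [ 0.7 -2.8  1.8] shift after turn [ 0.7 -2.8  1.8]
```

```bash
python3 -m handwheel '[[0,0,0,0,0,0],[0,0,0,0,0,0],[0,0,0,0,0,0]]' 0.1;python3 go.py 614.3 286 30 0.451; python3 -m handwheel '[[0,0,-3,0,0,0],[0,0,-5,0,0,0],[0,0,-5,0,0,0],[0,0,-5,0,0,0],[0,0,-5,0,0,0],[0,0,0,0,0,0]]' ;python3 go.py 614.3 286 30 0.451;
```

```text
time_s: 9.3
eef_pos: [617.1, 286.6, 31.8]
ee_rot: [1.667, 2.659, 0.006]
force: [1.3, 0.6, 7.2]
finger_gap: 57.2
grip_force: 64.6
t 9.3 pos [617.1 286.6  31.8] yaw 0.451 q [ 0.26  0.59  1.43 -0.    1.12 -0.19] F [1.3 0.6 7.2] gap 57.2
turn(tool) [ 0.0048  0.0009 -0.    ] shift now [ 0.7 -2.8  1.8] shift after turn [ 0.7 -2.8  1.8]
time_s: 9.9
eef_pos: [615.7, 286.3, 53.1]
ee_rot: [1.668, 2.661, 0.002]
force: [-0.6, -0.1, -0.3]
finger_gap: 57.4
grip_force: 64.0
t 9.9 pos [615.7 286.3  53.1] yaw 0.451 q [ 0.26  0.56  1.43  0.    1.15 -0.19] F [-0.6 -0.1 -0.3] gap 57.4
turn(tool) [0.0017 0.0003 0.    ] shift now [ 0.4 -1.4 23.1] shift after turn [ 0.4 -1.4 23.1]
```

```bash
python3 -m handwheel '[[0,0,-20,0,0,0],[0,0,-30,0,0,0],[0,0,-30,0,0,0],[0,0,-15,0,0,0],[0,0,0,0,0,0],[-14,-10,0,0,0,0],[-24,-16,0,0,0,0],[-24,-16,0,0,0,0],[-24,-16,0,0,0,0],[-24,-16,0,0,0,0],[-24,-16,0,0,0,0],[-24,-16,0,0,0,0],[-24,-16,0,0,0,0],[-24,-16,0,0,0,0],[-24,-16,0,0,0,0],[-24,-16,0,0,0,0],[-20,-12,0,0,0,0],[-12,-8,0,0,0,0],[0,0,0,0,0,0],[0,0,0,0,0,0]]' ;python3 go.py 569.1 -54.7 150 0.451; python3 - <<'E'
from h import *
o=ctrl.get_obs()["eef_pos"]
out=[]
for n,(x,y,w,h) in(("side",(270,130,200,200)),("top",(260,140,200,200))):
    p=ctrl.get_image(n); save(p,n+"4"); im=cv2.cvtColor(p["image"],cv2.COLOR_RGB2BGR)
    im=cv2.resize(im[y:y+h,x:x+w],None,fx=2,fy=2,interpolation=cv2.INTER_CUBIC)
    for r,z in((30,82),(30,36),(24,0)):
        q=rev([(r,z+o[2]-31)],o); q=(proj(p,q)-[x,y]+.5)*2-.5; cv2.polylines(im,[np.int32(q)],True,(0,255,0),1)
    out.append(im)
cv2.imwrite("pics/n4.png",cv2.convertScaleAbs(np.hstack(out),alpha=1.4))
E
```

```text
time_s: 11.9
eef_pos: [568.0, -53.8, 146.1]
ee_rot: [-1.669, -2.66, -0.0]
force: [-0.1, 0.7, -1.3]
finger_gap: 57.0
grip_force: 64.3
t 11.9 pos [568.  -53.8 146.1] yaw 0.45 q [-0.3   0.23  1.67  0.    1.24 -0.75] F [-0.1  0.7 -1.3] gap 57.0
turn(tool) [-0.0009 -0.0015 -0.0007] shift now [-1.3  0.6 -3.9] shift after turn [-1.3  0.6 -3.9]
```

View pics/n4.png

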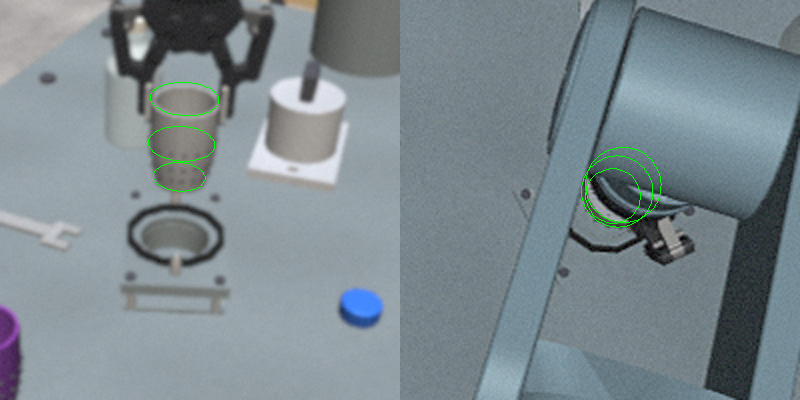

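The cup is held upright over the bowl, and its outline matches the prediction in the side crop. Next I lower it.

```bash
python3 -m handwheel '[[-1.3,0.6,0,0,0,0],[0,0,20,0,0,0],[0,0,20,0,0,0],[0,0,20,0,0,0],[0,0,10,0,0,0],[0,0,10,0,0,0],[0,0,8,0,0,0],[0,0,0,0,0,0]]' ;python3 go.py 569.1 -54.7 39 0.451
```

```text
time_s: 12.8
eef_pos: [569.3, -54.7, 58.2]
ee_rot: [-1.668, -2.661, 0.0]
force: [-0.5, 0.1, -1.3]
finger_gap: 56.9
grip_force: 64.3
t 12.8 pos [569.3 -54.7  58.2] yaw 0.451 q [-0.3   0.35  1.72  0.    1.07 -0.75] F [-0.5  0.1 -1.3] gap 56.9
turn(tool) [-0.0009 -0.0009  0.0002] shift now [ 0.1 -0.2 19.2] shift after turn [ 0.1 -0.2 19.2]
```

```bash
python3 -m handwheel '[[0,0,6,0,0,0],[0,0,6,0,0,0],[0,0,4,0,0,0],[0,0,2,0,0,0],[0,0,0,0,0,0]]' ;python3 go.py 569.1 -54.7 39 0.451
```

```text
time_s: 13.3
eef_pos: [569.6, -55.0, 40.7]
ee_rot: [-1.668, -2.661, 0.0]
force: [-0.2, -0.7, -1.7]
finger_gap: 57.5
grip_force: 64.3
t 13.3 pos [569.6 -55.   40.7] yaw 0.451 q [-0.3   0.37  1.73  0.    1.04 -0.75] F [-0.2 -0.7 -1.7] gap 57.5
turn(tool) [-0.0004 -0.0004 -0.0001] shift now [ 0.5 -0.3  1.7] shift after turn [ 0.5 -0.3  1.7]
```

```bash
python3 -m handwheel '[[0,0,0,0,0,0],[0,0,0,0,0,0],[0,0,0,0,0,0],[0,0,0,0,0,0],[0,0,0,0,0,0],[0,0,-10,0,0,0],[0,0,-20,0,0,0],[0,0,-40,0,0,0],[0,0,-40,0,0,0],[0,0,-20,0,0,0]]' 1; python3 -m handwheel '[[20,4,0,0,0,0],[32,6.2,0,0,0,0],[32,6.2,0,0,0,0],[32,6.2,0,0,0,0],[32,6.2,0,0,0,0],[32,6.2,0,0,0,0],[32,6.2,0,0,0,0],[32,6.2,0,0,0,0],[32,6.2,0,0,0,0],[32,6.2,0,0,0,0],[32,6.2,0,0,0,0],[28,6,0,0,0,0],[11,2,0,0,0,0],[0,0,0,0,0,0]]'; python3 go.py 470.5 318 82 0.451; python3 - <<'E'
from h import *
T=ctrl.get_image("top"); save(T,"top5"); S=ctrl.get_image("side"); save(S,"side5")
for n,p,z in(("side",S,88),("top",T,88)):
    q=proj(p,rev([(30,88)],(569.1,-54.7))); print(n,"pred rim",q.min(0).round(),q.max(0).round())
    for d in ctrl.silhouettes("large_mid",p): print(np.round(d["extent"]),round(d["confidence"],2))
c=lambda p,x,y:cv2.resize(cv2.cvtColor(p["image"],cv2.COLOR_RGB2BGR)[y:y+100,x:x+100],None,fx=4,fy=4,interpolation=cv2.INTER_CUBIC)
row=[]
for p,o in((S,(310,190)),(T,(310,190))):
    im=c(p,*o)
    q=(proj(p,rev([(30,88)],(569.1,-54.7)))-o+.5)*4-.5; cv2.polylines(im,[np.int32(q)],True,(0,255,0),1); row.append(im)
cv2.imwrite("pics/n5.png",cv2.convertScaleAbs(np.hstack(row),alpha=1.5))
E
```

```text
time_s: 14.3
eef_pos: [571.7, -55.6, 176.0]
ee_rot: [1.665, 2.657, 0.003]
force: [0.3, -0.1, 0.1]
finger_gap: 85.4
grip_force: 0.0
time_s: 15.7
eef_pos: [470.8, 319.4, 171.5]
ee_rot: [1.665, 2.664, 0.001]
force: [0.8, 0.3, 0.1]
finger_gap: 85.5
grip_force: 0.0
t 15.7 pos [470.8 319.4 171.5] yaw 0.453 q [ 0.39  0.2   1.66 -0.    1.29 -0.07] F [0.8 0.3 0.1] gap 85.5
turn(tool) [0.0005 0.0001 0.0024] shift now [-1.1 -0.9 89.5] shift after turn [-1.1 -0.9 89.5]
side pred rim [343. 221.] [374. 239.]
[172. 290. 218. 351.] 0.89
[242. 283. 281. 340.] 0.86
[344. 221. 373. 257.] 0.81
[155. 381. 210. 454.] 0.72
[109. 338. 159. 405.] 0.66
[336. 135. 354. 203.] 0.49
top pred rim [349. 222.] [382. 255.]
[344. 228. 387. 256.] 0.96
[188. 144. 223. 190.] 0.86
[104. 205. 150. 239.] 0.78
[120. 143. 159. 182.] 0.7
[223. 188. 254. 223.] 0.69
```

View pics/n5.png

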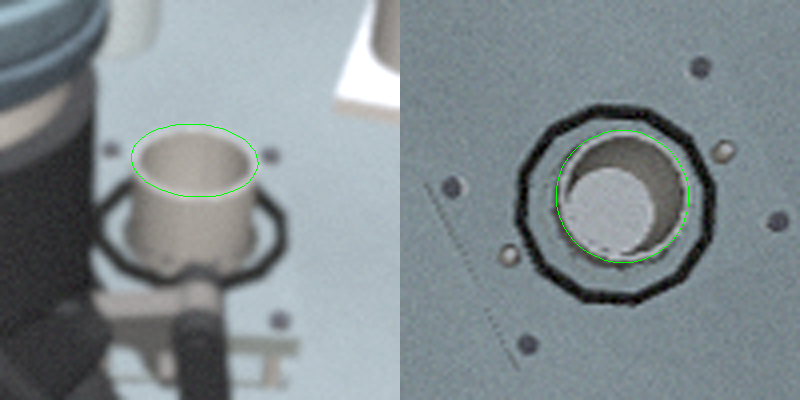

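The large cup is seated: the rim ring matches in both crops. Now the small cup.

```bash
python3 -m handwheel '[[-1.1,-0.9,10,0,0,0],[0,0,30,0,0,0],[0,0,30,0,0,0],[0,0,16,0,0,0],[0,0,5,0,0,0],[0,0,0,0,0,0],[0,0,0,0,0,0]]'; python3 go.py 470.5 318 80 0.451;  python3 -m handwheel '[[0,0,0,0,0,0],[0,0,0,0,0,0],[0,0,0,0,0,0],[0,0,0,0,0,0],[0,0,0,0,0,0],[0,0,0,0,0,0],[0,0,0,0,0,0],[0,0,0,0,0,0]]' -1;python3 go.py 470.5 318 80 0.451
```

```text
time_s: 16.6
eef_pos: [471.7, 316.9, 80.9]
ee_rot: [1.669, 2.661, 0.002]
force: [0.3, 0.2, 1.4]
finger_gap: 85.5
grip_force: 0.0
t 16.6 pos [471.7 316.9  80.9] yaw 0.451 q [ 0.38  0.31  1.72 -0.    1.11 -0.07] F [0.3 0.2 1.4] gap 85.5
turn(tool) [ 0.0015  0.0001 -0.0005] shift now [ 1.5 -0.6  0.9] shift after turn [ 1.5 -0.6  0.9]
time_s: 17.4
eef_pos: [470.8, 316.9, 80.0]
ee_rot: [-1.668, -2.662, 0.0]
force: [0.3, 1.1, -0.1]
finger_gap: -0.1
grip_force: 0.0
t 17.4 pos [470.8 316.9  80. ] yaw 0.451 q [ 0.38  0.31  1.72 -0.    1.11 -0.07] F [ 0.3  1.1 -0.1] gap -0.1
turn(tool) [-0.0001  0.      0.    ] shift now [ 1.1  0.2 -0. ] shift after turn [ 1.1  0.2 -0. ]
```

```bash
python3 - <<'E'
from h import *
o=ctrl.get_obs()["eef_pos"]
out=[]
for n,(x,y,w,h) in(("side",(230,330,133,133)),("top",(100,230,133,133))):
    p=ctrl.get_image(n); save(p,n+"6"); im=cv2.cvtColor(p["image"],cv2.COLOR_RGB2BGR)
    im=cv2.resize(im[y:y+h,x:x+w],None,fx=3,fy=3,interpolation=cv2.INTER_CUBIC)
    f=lambda X:np.int32((proj(p,X)-[x,y]+.5)*3-.5)
    cv2.circle(im,tuple(map(int,f(o)[0])),3,(0,0,255),1)
    for r,z in((16,0),(22,74),(8,106)): cv2.polylines(im,[f(rev([(r,z)],(470.5,318)))],True,(0,255,0),1)
    out.append(im)
cv2.imwrite("pics/n6.png",cv2.convertScaleAbs(np.hstack(out),alpha=1.5))
E
```

```text
(no output)
```

View pics/n6.png

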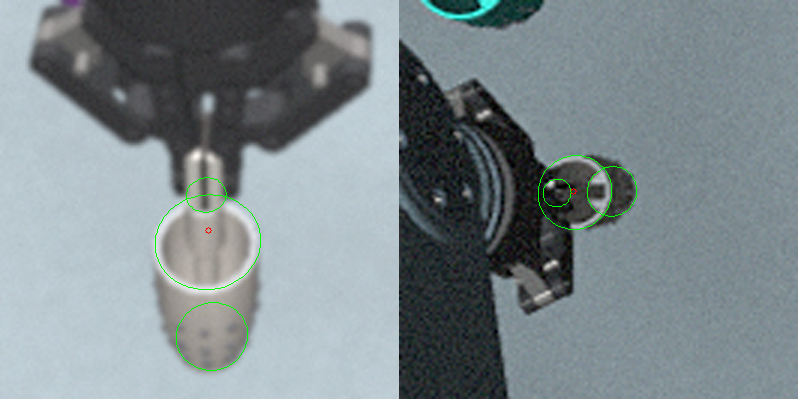

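The cup hasn't moved. The fingers shut just above the grip (tips near side crop (205,190)), so the true tips stand about 27 mm above the reported TCP. I'll open and go 24 mm lower.

```bash
python3 -m handwheel '[[1,0,0,0,0,0],[0,0,0,0,0,0],[0,0,0,0,0,0],[0,0,0,0,0,0],[0,0,8,0,0,0],[0,0,8,0,0,0],[0,0,8,0,0,0],[0,0,0,0,0,0]]' 0.2; python3 -m handwheel '[[0,0,0,0,0,0],[0,0,0,0,0,0],[0,0,0,0,0,0],[0,0,0,0,0,0],[0,0,0,0,0,0],[0,0,0,0,0,0]]' -1;python3 go.py 470.5 318 56 0.451
```

```text
time_s: 18.3
eef_pos: [469.0, 317.2, 54.0]
ee_rot: [-1.668, -2.66, 0.004]
force: [0.5, -0.9, 0.1]
finger_gap: 51.0
grip_force: 0.0
time_s: 18.9
eef_pos: [470.9, 318.0, 56.5]
ee_rot: [1.668, 2.661, 0.002]
force: [0.9, 1.3, 2.3]
finger_gap: 13.9
grip_force: 58.6
t 18.9 pos [470.9 318.   56.5] yaw 0.451 q [ 0.39  0.34  1.73  0.    1.06 -0.07] F [0.9 1.3 2.3] gap 13.9
turn(tool) [ 0.0012  0.     -0.    ] shift now [ 0.1 -0.4  0.5] shift after turn [ 0.1 -0.4  0.5]
```

```bash
python3 -m handwheel '[[0,0,-10,0,0,0],[0,0,-25,0,0,0],[0,0,-35,0,0,0],[0,0,-35,0,0,0],[0,0,-12,0,0,0],[-14,-2,0,0,0,0],[-28,-5.5,0,0,0,0],[-32,-6.2,0,0,0,0],[-32,-6.2,0,0,0,0],[-32,-6.2,0,0,0,0],[-32,-6.2,0,0,0,0],[-32,-6.2,0,0,0,0],[-32,-6.2,0,0,0,0],[-32,-6.2,0,0,0,0],[-32,-6.2,0,0,0,0],[-32,-6.2,0,0,0,0],[-28,-6.2,0,0,0,0],[-14,-4,0,0,0,0],[-6,-1,0,0,0,0],[0,0,0,0,0,0]]';python3 go.py 569.1 -54.7 110 0.451; python3 -m handwheel '[[0,0,0,0,0,0],[0,0,0,0,0,0]]';python3 go.py 569.1 -54.7 110 0.451
python3 - <<'E'
from h import *
o=ctrl.get_obs()["eef_pos"]
S=ctrl.get_image("side"); save(S,"side7")
q=proj(S,rev([(a,b+o[2]-56.5) for a,b in SMALL],o)); print("pred",q.min(0),q.max(0), [ (np.round(d["extent"],1),d["confidence"]) for d in ctrl.silhouettes("small_mid",S)])
E
```

```text
time_s: 20.9
eef_pos: [567.4, -55.0, 171.9]
ee_rot: [-1.669, -2.659, 0.001]
force: [0.8, 0.5, -1.1]
finger_gap: 14.0
grip_force: 58.6
t 20.9 pos [567.4 -55.  171.9] yaw 0.45 q [-0.3   0.2   1.65  0.    1.29 -0.76] F [ 0.8  0.5 -1.1] gap 14.0
turn(tool) [-0.0013 -0.0015 -0.001 ] shift now [-0.5  1.7 61.9] shift after turn [-0.4  1.7 61.9]
time_s: 21.1
eef_pos: [567.9, -53.6, 172.9]
ee_rot: [-1.666, -2.663, -0.0]
force: [0.4, -0.8, -0.9]
finger_gap: 13.6
grip_force: 58.6
t 21.1 pos [567.9 -53.6 172.9] yaw 0.452 q [-0.3   0.2   1.65  0.    1.29 -0.75] F [ 0.4 -0.8 -0.9] gap 13.6
turn(tool) [-0.0001 -0.0005  0.0015] shift now [-1.6  0.6 62.9] shift after turn [-1.5  0.6 62.9]
pred [348.45197412 163.87008637] [374.39475159 222.34658676] [(array([346.2, 166.3, 376. , 224.1]), 0.62)]
```

```bash
python3 -m handwheel '[[-1.5,0.6,0,0,0,0],[0,0,15,0,0,0],[0,0,20,0,0,0],[0,0,20,0,0,0],[0,0,15,0,0,0],[0,0,10,0,0,0],[0,0,8,0,0,0],[0,0,0,0,0,0]]';python3 go.py 569.1 -54.7 67 0.451
```

```text
time_s: 22.0
eef_pos: [568.7, -55.8, 83.8]
ee_rot: [-1.668, -2.66, 0.001]
force: [-0.1, -0.2, 0.0]
finger_gap: 13.8
grip_force: 58.6
t 22.0 pos [568.7 -55.8  83.8] yaw 0.451 q [-0.31  0.31  1.71  0.    1.12 -0.76] F [-0.1 -0.2  0. ] gap 13.8
turn(tool) [-0.0013 -0.0013 -0.0001] shift now [ 0.8  0.9 16.8] shift after turn [ 0.8  0.8 16.8]
```

```bash
python3 -m handwheel '[[0.4,0.4,6,0,0,0],[0,0,5,0,0,0],[0,0,3,0,0,0],[0,0,1.5,0,0,0],[0,0,0,0,0,0]]';python3 go.py 569.1 -54.7 67 0.451
```

```text
time_s: 22.5
eef_pos: [569.4, -55.4, 69.4]
ee_rot: [-1.668, -2.662, 0.0]
force: [-0.1, -0.0, -0.1]
finger_gap: 13.7
grip_force: 58.6
t 22.5 pos [569.4 -55.4  69.4] yaw 0.451 q [-0.3   0.33  1.72 -0.    1.09 -0.76] F [-0.1 -0.  -0.1] gap 13.7
turn(tool) [-0.0002 -0.0001 -0.    ] shift now [0.8 0.  2.4] shift after turn [0.8 0.  2.4]
```

```bash
python3 -m handwheel '[[0,0,0,0,0,0],[0,0,0,0,0,0],[0,0,0,0,0,0],[0,0,0,0,0,0],[0,0,-10,0,0,0],[0,0,-30,0,0,0],[0,0,-40,0,0,0],[0,0,-40,0,0,0],[0,0,-10,0,0,0]]' 0.1; python3 -m handwheel '[[-14,-9,0,0,0,0],[-28,-18,0,0,0,0],[-30,-19,0,0,0,0],[-30,-19,0,0,0,0],[-30,-19,0,0,0,0],[-30,-19,0,0,0,0],[-30,-19,0,0,0,0],[-28,-18,0,0,0,0],[-18,-12.4,0,0,0,0],[0,0,0,0,0,0.13],[0,0,0,0,0,0.129],[0,0,0,0,0,0]]'; python3 go.py 535.8 -335.6 57 0.192
python3 - <<'E'
from h import *
for n in("side","top"):
    p=ctrl.get_image(n); save(p,n+"8"); q=proj(p,rev([(a,b+10) for a,b in SMALL[2:]],(569.1,-54.7)))
    g=proj(p,rev([(8,116)],(569.1,-54.7))); print(n,"pred",q.min(0).round(1),q.max(0).round(1),"grip top",g.min(0).round(),g.max(0).round(),[(np.round(d["extent"],1).tolist(),round(d["confidence"],2)) for d in ctrl.silhouettes("small_mid",p)])
E
```

```text
time_s: 23.4
eef_pos: [572.5, -56.2, 206.0]
ee_rot: [1.663, 2.654, 0.004]
force: [0.9, -0.9, 0.2]
finger_gap: 47.1
grip_force: 0.0
time_s: 24.6
eef_pos: [535.2, -336.1, 198.1]
ee_rot: [-1.999, -2.421, -0.0]
force: [-0.9, 0.4, -0.1]
finger_gap: 47.2
grip_force: 0.0
t 24.6 pos [ 535.2 -336.1  198.1] yaw 0.19 q [-0.75  0.31  1.46  0.    1.37 -0.94] F [-0.9  0.4 -0.1] gap 47.2
turn(tool) [-0.0014 -0.002  -0.0017] shift now [1.000e-01 9.000e-01 1.411e+02] shift after turn [  0.4   0.7 141.1]
side pred [346.6 214.8] [369.8 238. ] grip top [355. 215.] [363. 220.] [([344.9, 218.6, 370.4, 240.6], 0.79)]
top pred [352.9 226.9] [377.1 251. ] grip top [362. 232.] [371. 242.] [([353.0, 226.9, 378.1, 251.5], 0.87)]
```

```bash
python3 -m handwheel '[[0.4,0.7,20,0,0,-0.002],[0,0,35,0,0,0],[0,0,35,0,0,0],[0,0,30,0,0,0],[0,0,15,0,0,0],[0,0,6,0,0,0],[0,0,0,0,0,0],[0,0,0,0,0,0]]'; python3 go.py 535.8 -335.6 57 0.192;  python3 -m handwheel '[[0,0,0,0,0,0],[0,0,0,0,0,0],[0,0,0,0,0,0],[0,0,0,0,0,0],[0,0,0,0,0,0],[0,0,0,0,0,0]]' -1;python3 go.py 535.8 -335.6 57 0.192
```

```text
time_s: 25.6
eef_pos: [537.7, -336.3, 60.2]
ee_rot: [1.994, 2.425, -0.0]
force: [-0.4, 0.1, -0.1]
finger_gap: 46.9
grip_force: 0.0
t 25.6 pos [ 537.7 -336.3   60.2] yaw 0.194 q [-0.75  0.46  1.56 -0.    1.12 -0.94] F [-0.4  0.1 -0.1] gap 46.9
turn(tool) [0.0016 0.0022 0.0025] shift now [ 1.1 -1.7  3.2] shift after turn [ 1.1 -1.7  3.2]
time_s: 26.2
eef_pos: [537.0, -336.2, 59.9]
ee_rot: [1.995, 2.425, -0.001]
force: [-2.7, -0.1, 6.0]
finger_gap: 14.7
grip_force: 60.1
t 26.2 pos [ 537.  -336.2   59.9] yaw 0.194 q [-0.75  0.46  1.56 -0.    1.12 -0.94] F [-2.7 -0.1  6. ] gap 14.7
turn(tool) [0.0007 0.0015 0.002 ] shift now [ 0.9 -1.1  2.9] shift after turn [ 0.8 -1.1  2.9]
```

```bash
python3 -m handwheel '[[0,0,-5,0,0,0],[0,0,-15,0,0,0],[0,0,-25,0,0,0],[0,0,-35,0,0,0],[0,0,-35,0,0,0],[0,0,-25,0,0,0],[0,0,-10,0,0,0],[0,0,0,0,0,-0.06],[0,0,0,0,0,-0.08],[0,0,0,0,0,-0.08],[0,0,0,0,0,-0.037],[0,0,0,0,0,0]]'; python3 go.py 569.4 -55.4 205 0.451
```

```text
time_s: 27.4
eef_pos: [536.1, -334.8, 207.2]
ee_rot: [-1.667, -2.66, -0.001]
force: [-0.6, 0.3, -4.2]
finger_gap: 15.2
grip_force: 58.9
t 27.4 pos [ 536.1 -334.8  207.2] yaw 0.451 q [-0.75  0.3   1.45  0.    1.39 -1.2 ] F [-0.6  0.3 -4.2] gap 15.2
turn(tool) [-0.0008 -0.0023  0.0003] shift now [236.9 151.9   2.6] shift after turn [237.  151.8   2.2]
```

```bash
python3 -m handwheel '[[10,6,0,0,0,0],[20,12.6,0,0,0,0],[26,16.5,0,0,0,0],[26,16.5,0,0,0,0],[26,16.5,0,0,0,0],[26,16.5,0,0,0,0],[26,16.5,0,0,0,0],[26,16.5,0,0,0,0],[24,15,0,0,0,0],[18,11.5,0,0,0,0],[10,6.5,0,0,0,0],[0,0,0,0,0,0],[0,0,0,0,0,0],[0,0,0,0,0,0]]'; python3 go.py 569.4 -55.4 205 0.451; python3 - <<'E'
from h import *
S=ctrl.get_image("side"); save(S,"side9"); T=ctrl.get_image("top"); save(T,"top9")
E
```

```text
time_s: 28.8
eef_pos: [568.4, -56.6, 208.4]
ee_rot: [1.67, 2.661, -0.001]
force: [-0.4, 0.4, -5.2]
finger_gap: 15.1
grip_force: 59.0
t 28.8 pos [568.4 -56.6 208.4] yaw 0.45 q [-0.31  0.17  1.61 -0.    1.36 -0.76] F [-0.4  0.4 -5.2] gap 15.1
turn(tool) [-0.0003  0.0003 -0.0011] shift now [0.7 1.4 3.4] shift after turn [0.7 1.4 3.4]
```

```bash
python3 - <<'E' | tail -3
from h import *
from fit import W
p=load("side9"); o=np.array([568.4,-56.6,208.4]); o[:2]=o[:2]+0.8*np.array([-.436,.9]); z0=208.4-59.9
x,y=290,110; k=5
im=cv2.resize(cv2.cvtColor(p["image"],cv2.COLOR_RGB2BGR)[y:y+120,x:x+160],None,fx=k,fy=k,interpolation=cv2.INTER_CUBIC)
im=cv2.convertScaleAbs(im,alpha=1.4)
f=lambda X:np.int32((proj(p,X)-[x,y]+.5)*k-.5)
for z in(0,12): cv2.polylines(im,[f(W((o[0],o[1],.451),[[50,72,z+z0],[50,-72,z+z0],[-50,-72,z+z0],[-50,72,z+z0]]))],True,(0,255,0),1)
a=np.linspace(0,6.28,40)
for sy in(56,-56): cv2.polylines(im,[f(W((o[0],o[1],.451),np.c_[6*np.cos(a),sy+6*np.sin(a),0*a+12+z0]))],True,(0,0,255),1)
cv2.polylines(im,[f(W((o[0],o[1],.451),np.c_[44*np.cos(a),44*np.sin(a),0*a+80+z0]))],True,(0,255,255),1)
cv2.imwrite("pics/n9.png",im)
E
```

```text
cover [ 5.35838e+02 -3.35556e+02  1.92000e-01]
[[0.3, -0.4], [-0.3, -0.4], [0.0, -0.0], [0.1, 0.4], [-1.7, -1.1], [-0.1, 0.1], [0.8, 1.0], [-0.1, 0.3], [0.2, -1.0]]
L [615.73733784 286.54848295] [-1.5 -3.2  0.5  2.3 -0.5 -0.4  5.2  1.2]
```

View pics/n9.png

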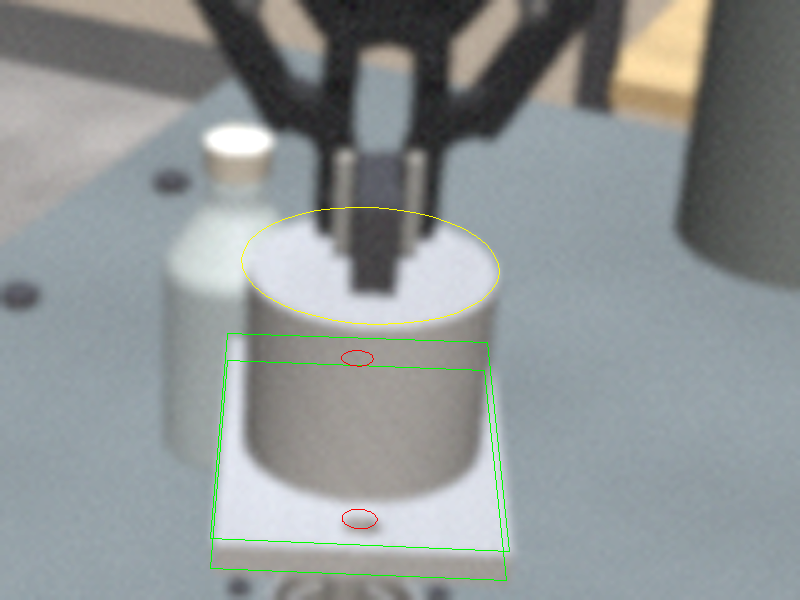

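The overlay matches the cover to about 1 px, and it hangs level. I'll lower it to just above the dowels and average the position there.

```bash
cat > avg.py <<'E'
from h import *
A=[]
for i in range(8):
    ctrl.get_image("side"); o=ctrl.get_obs(); A.append(np.r_[o["eef_pos"],o["force"]])
A=np.array(A); d=np.array([569.4,-55.4])-A[:,:2].mean(0); c,s=np.cos(.451),np.sin(.451)
print(A.mean(0).round(2),A.std(0).round(2),"tool shift",round(-s*d[0]+c*d[1],2),round(c*d[0]+s*d[1],2),"t",o["time_s"])
E
python3 -m handwheel '[[0.7,1.4,5,0,0,0],[0,0,15,0,0,0],[0,0,20,0,0,0],[0,0,18,0,0,0],[0,0,10,0,0,0],[0,0,5,0,0,0],[0,0,0,0,0,0],[0,0,0,0,0,0]]'; python3 avg.py;  python3 go.py 569.4 -55.4 106 0.451
```

```text
time_s: 29.7
eef_pos: [570.0, -54.6, 136.1]
ee_rot: [1.668, 2.661, 0.0]
force: [0.2, 0.4, -4.9]
finger_gap: 14.8
grip_force: 58.9
[ 5.6996e+02 -5.4560e+01  1.3623e+02 -1.5000e-01  3.0000e-02 -4.9700e+00] [0.23 0.07 0.27 0.46 0.49 0.31] tool shift -0.52 -0.87 t 30.1
t 30.1 pos [569.6 -54.5 135.8] yaw 0.451 q [-0.3   0.24  1.68 -0.    1.22 -0.75] F [-0.3 -0.8 -5. ] gap 15.1
turn(tool) [0.0003 0.0003 0.    ] shift now [-0.8 -0.6 29.8] shift after turn [-0.8 -0.6 29.8]
```

```bash
python3 -m handwheel '[[-0.5,-0.8,2,0,0,0],[0,0,3,0,0,0],[0,0,3,0,0,0],[0,0,3,0,0,0],[0,0,3,0,0,0],[0,0,0,0,0,0]]'; python3 avg.py; python3 -m handwheel '[[0,0,2,0,0,0],[0,0,2,0,0,0],[0,0,2,0,0,0],[0,0,0,0,0,0]]'; python3 avg.py
```

```text
time_s: 30.7
eef_pos: [568.9, -55.2, 121.0]
ee_rot: [-1.668, -2.662, 0.0]
force: [1.0, 0.4, -4.7]
finger_gap: 14.8
grip_force: 58.9
[ 5.6898e+02 -5.5210e+01  1.2151e+02  9.0000e-02  1.9000e-01 -4.9100e+00] [0.01 0.02 0.11 0.42 0.4  0.33] tool shift -0.36 0.3 t 31.1
time_s: 31.5
eef_pos: [569.2, -55.3, 115.3]
ee_rot: [1.668, 2.662, 0.0]
force: [1.7, -1.3, -5.3]
finger_gap: 14.8
grip_force: 58.9
[569.16 -55.28 115.45   2.33  -0.64  -6.35] [0.02 0.01 0.06 0.85 0.39 0.71] tool shift -0.21 0.16 t 31.9
```

```bash
python3 -m handwheel '[[0,0,2,0,0,0],[0,0,2,0,0,0],[0,0,2,0,0,0],[0,0,2,0,0,0],[0,0,2,0,0,0],[0,0,0,0,0,0]]'; python3 avg.py; python3 -m handwheel '[[0,0,1.5,0,0,0],[0,0,1.5,0,0,0],[0,0,1.5,0,0,0],[0,0,0,0,0,0]]'; python3 avg.py
```

```text
time_s: 32.5
eef_pos: [569.4, -55.5, 106.6]
ee_rot: [1.668, 2.661, 0.0]
force: [-0.8, 0.1, 6.3]
finger_gap: 15.4
grip_force: 60.6
[ 5.6945e+02 -5.5450e+01  1.0671e+02 -1.4000e+00  1.2000e-01  6.2900e+00] [0.01 0.01 0.02 0.32 0.42 0.46] tool shift 0.07 -0.03 t 32.9
time_s: 33.3
eef_pos: [569.5, -55.4, 105.9]
ee_rot: [1.667, 2.661, -0.0]
force: [-14.8, 2.4, 31.5]
finger_gap: 15.0
grip_force: 64.2
[569.47 -55.4  105.88 -14.49   2.69  31.58] [0.01 0.02 0.01 0.44 0.27 0.52] tool shift 0.03 -0.07 t 33.7
```

```bash
python3 -c "
from plant import ctrl
print(ctrl.close_job())"
```

```text
the job is handed in; nothing more can be done
None
```

The strainer is reassembled and handed in: cups nested, cover down to the computed flush height (TCP 105.9 mm), still gripped by its bar with about 31 N upward at the wrist; no verdict came back, and my first grasp of the large cup missed, tilting it before it stood upright again.

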